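# Open the push-to-open cupboard

## Robot

A 7-joint arm with a two-finger parallel gripper is mounted at the origin on a cart in front of the work surface, level with it; the furniture and walls round the work are solid. World frame = base frame: x ahead of the robot, y to its left, z up, the work surface at z = 0. Lengths are in m, angles in rad, forces in N, time in s.
With the tool pointing down it reaches from about 0.35 to 0.9 m from the base axis. Payload 19.9 kg.
Tool frame: the origin (TCP) lies at the very end of the fingers, on their centre line; the grasp point (between the pads) lies 19 mm behind it (arm.tcp_to_grasp is the distance from the TCP to the grasp point, in m); z points along the fingers, y is the line along which they close (so a half turn about z gives the same grasp; the last joint's range is limited). The gripper opens to 94 mm and grips with 3 to 60 N. Pads are 16 mm wide; open, the fingers measure 119 mm over their backs; the gripper's body (75 mm by 177 mm) begins 78 mm behind the grasp point.
Start: joints at [1.151, 0.417, -0.01, 1.614, 0.005, 1.111, -0.053], TCP at [0.231, -0.581, 0.205] pointing down, gripper open.
Joint ranges: [-2.81, 2.81], [-0.39, 2.02], [-1.27, 1.25], [0.06, 2.57], [-1.19, 4.33], [0.19, 2], [-2.82, 2.82]. Speed limits (rad/s): [1.89, 1.89, 2.39, 2.39, 3.01, 3.01, 3.01].

## Interface

Orientations are given as a rotation vector (axis times angle).
In Python, from bench import arm gives the robot as it stands.
- The arm moves only by the shell command python3 -m crank 'ROWS'. ROWS is JSON, a list of rows, each a list of 3 entries, a list of its own where there are three numbers: the turn, a rotation vector about the tool's x, y, z in rad, then the shift along the tool's x, y, z in m, then the closure, from -1 (fully open) to 1 (shut), so that 0 is half open. A call has 1 to 5 rows; each row is the pose to reach, as a shift and turn from the pose commanded when the call began, along the tool's axes at that moment; what a row does not reach only later rows make up. A row lasts 1/12 s, in which the tool goes at most 41.7 mm and 7.16 degrees, less where a joint would pass 70% of its speed; a pose out of reach is approached as far as the arm can. A call with a gripper value outside its range is refused whole. The fingers move at their own pace and stop on an object; the grip force is fixed at half the most. Time passes only in rows, so rows that repeat a pose let the fingers close. It gives the time, the measured TCP pose, the force, the opening and the grip force at its end, in the units of the state.
- arm.sense(): the state, without advancing time (a new reading comes with each control period).
- arm.camera(name): name is "scene" or "side" or "wrist"; returns the picture (420x560x3 uint8, red, green, blue); there is no depth.
- arm.get_calibration(name): a dict with "fovy" (degrees; the focal length in pixels is half the picture's height over the tangent of half this angle, whatever the lens; pixels are square), "cx", "cy" (the principal point, pixels), "extrinsics" (4x4, takes a point from world to camera coordinates). Camera axes: x right, y down, z forward; pixel columns grow to the right and rows downward; lengths in m; the calibration is good to about 2 mm. A picture is of the moment at which its call begins: read the wrist's pose just before it. get_calibration takes no time and is no camera call; for the wrist camera it gives the pose at the moment of the call.
- arm.job_done(): hands the job in; it is judged then, once.
The state is a dict: "t": time; "joint_pos": joint angles; "joint_vel": joint speeds; "effort": joint torques, N m; "eef_pos": TCP position; "orientation": TCP orientation; "wrist_force": force on the tool from outside, world axes, zero at the start; "torque": the same for the moment, N m; "width": finger opening in m; "finger_force": force on a finger pad.
Only numpy, scipy, OpenCV 4.12 (cv2) and the standard library are available. Lean on these libraries where they do the work, as an engineer would, in place of code of your own. Each camera call takes 0.05 s, during which the arm holds its last target. There are 200 camera calls.

## Task

Open the taller of the two grey cupboards for the next assembler: with the fingertips press its handle-less door in at the free edge, let go so that the catch springs it ajar, then reach behind the free edge and push the door wide open, to about a right angle, and leave it so. Nothing needs gripping: lift nothing, leave the lower cupboard shut and the things on the table where they are.

Things in the scene. Friction and masses are not known exactly. Their poses are not given: they have to be found in the camera images.
- tall: the taller of two grey steel bench cupboards, fixed, 150 mm wide, 110 mm deep, 190 mm high; origin mid-underside on the table, own z up, own -x points out of its front to the robot. Front: one flush door without handle, 146 wide, 12 thick, 13 to 189 mm above the table, hinge upright at the left (+y) edge, free edge right. Shut, its outer face lies at own x = -0.075 and its back 8 mm clear of the carcass
- tall_door (a joint): taller cupboard's door, rad: 0 shut, negative pushed in (stop -0.045), positive open (stop 1.75). Pushed in 3 to 5 mm at tall_press (about 3 to 5 N, then a hard stop) the catch trips; as the finger withdraws a spring plunger follows and pushes the door ajar to about 0.6 rad. Beyond that it swings with light friction and stays where left
- tall_press (a point): point to press on the outer face of the taller cupboard's door, 120 mm from the hinge axis (26 mm from the free edge), 31 mm below the cupboard's top; moves and turns with the door (own -x out of the outer face, own y from free edge to hinge)
- tall_hinge (a point): top of the taller door's upright hinge axis, at the back face of the door, 189 mm above the table; axes turn with the door. Once ajar, the free edge is some 80 mm off the carcass; the gap behind it is open from above, save for the catch's 12 mm rod 34 mm below the cupboard's top, 80 mm from the hinge
- low: the lower of the two cupboards, same make, 150 mm wide, 110 mm deep, 130 mm high, fixed; origin at the middle of its underside, own -x out of its front. Not to be opened
- low_door (a joint): lower cupboard's door, rad: 0 shut, negative pushed in, positive open
- tape_roll_2: loose roll of tape lying flat on the table, 71x68x24 mm; origin at the middle of its underside; bystander
- screw_dish: loose round steel dish of screws, 68 mm across, 18 mm high; origin at the middle of its underside; bystander
- glue_bottle: loose upright small glue bottle, 36 mm across, 106 mm high; origin at the middle of its underside; bystander
- marker: loose pen lying on the table, 11x150x12 mm, long along its own y; origin at the middle of its underside; bystander
- driver_2: loose small screwdriver lying on the table, 20x164x21 mm, long along its own y; origin at the middle of its underside; bystander

How it is judged:
On the way, in this order (a step that is already met when the one before it is completed fails the run):
1. the taller cupboard's door is pressed in against its catch (value of joint tall_door below -0.012 rad and contact force between the fingers and tall above 0.5 N).
2. the door has sprung ajar by itself and nothing of the robot touches it (value of joint tall_door between 0.35 and 1 rad and contact force between each of the fingers, the arm and tall below 0.1 N), for 0.2 s.
At the end, for the whole second after the job is handed in: The taller cupboard's door stands open at 1.2 rad (69 degrees) or more and at rest, the lower cupboard's door is shut (under 0.1 rad), and every bystander is within 30 mm of where it stood (value of joint tall_door above 1.2 rad and velocity of joint tall_door between -0.05 and 0.05 rad/s and value of joint low_door below 0.1 rad and distance of each of tape_roll_2, screw_dish, glue_bottle, marker, driver_2 from where it was at the start of the episode below 0.03 m); the robot touches nothing.
It fails at once if the lower cupboard's door comes open (value of joint low_door above 0.1 rad).
It fails at once if a loose bystander is lifted, carried or pushed 30 mm or more (distance of any of tape_roll_2, screw_dish, glue_bottle, marker, driver_2 from where it was at the start of the episode above 0.03 m).
It fails at once if a loose bystander is lifted off the table (height (world z) of any of tape_roll_2, screw_dish, glue_bottle, marker, driver_2 above 0.015 m).
It also fails if it takes over 48 s, if anything falls off the work surface, if the arm or the gripper's body presses on something with over 40 N, if the wrist force passes 120 N, or if a joint passes its speed limit or range.

## Working session

There is one attempt and no reset: what is moved stays moved. The work goes in short steps, Python scripts to look and compute and a shell command to move; the robot and the scene stay as the last step left them, time stands still between calls to the robot, and variables do not carry over. Pictures are saved under pics/ and viewed, at most 10 in all, crops included, and the job is handed in when it is done.

```bash
ls; mkdir -p pics; cat > h.py <<'E'
import numpy as np, cv2
from bench import arm
from scipy.spatial.transform import Rotation as R
def snap(n,f):
    im=arm.camera(n); cv2.imwrite('pics/'+f,im[:,:,::-1]); return im
def ray(n,u,v):
    c=arm.get_calibration(n); f=210/np.tan(np.radians(c['fovy'])/2)
    E=np.array(c['extrinsics']); d=E[:3,:3].T@np.array([(u-c['cx'])/f,(v-c['cy'])/f,1]); return -E[:3,:3].T@E[:3,3],d
def onz(n,u,v,z):
    o,d=ray(n,u,v); return o+d*(z-o[2])/d[2]
def proj(n,p):
    c=arm.get_calibration(n); f=210/np.tan(np.radians(c['fovy'])/2);E=np.array(c['extrinsics'])
    q=E[:3,:3]@np.array(p)+E[:3,3]; return np.array([f*q[0]/q[2]+c['cx'],f*q[1]/q[2]+c['cy']])
def pose():
    s=arm.sense(); return np.array(s['eef_pos']),R.from_rotvec(s['orientation'])
def shift(target):
    p,r=pose(); return r.inv().apply(np.array(target)-p)
E
python3 - <<'E'
from h import *
for n in('scene','side'):
    snap(n,n+'0.png'); o,d=ray(n,280,210); print(n,o.round(3),d.round(3),arm.get_calibration(n)['fovy'])
s=arm.sense();print(s); print(pose()[1].as_matrix().round(3))
E
```

```text
pics
scene [0.111 0.541 0.961] [ 0.439 -0.526 -0.729] 55.09108055448781
side [ 0.35  -1.111  1.093] [ 0.182  0.738 -0.65 ] 42.57731228315104
{'t': 0.1, 'joint_pos': array([ 1.15051537,  0.41795088, -0.01032378,  1.61411393,  0.00474137,
        1.11066787, -0.0530077 ]), 'joint_vel': array([-2.78750595e-03, -2.24931495e-03,  7.87201098e-05, -1.47285945e-03,
        1.54511764e-03, -1.17477140e-03, -1.93430542e-04]), 'effort': array([ 4.64946133e-04, -8.52586198e+01,  6.39738478e-01, -4.26688278e+01,
       -4.88986995e-02,  1.63572561e-02,  7.59789032e-05]), 'eef_pos': array([ 0.23098383, -0.5803905 ,  0.20486493]), 'orientation': array([-3.08435640e+00, -5.91293895e-01,  5.05456277e-04]), 'wrist_force': array([-0.18027266,  0.66750019, -0.47406306]), 'torque': array([-0.03748892, -0.00816275, -0.01216048]), 'finger_force': 0.0, 'width': 0.09391059062488401}
[[ 0.929  0.37  -0.001]
 [ 0.37  -0.929  0.001]
 [-0.    -0.001 -1.   ]]
```

View pics/scene0.png

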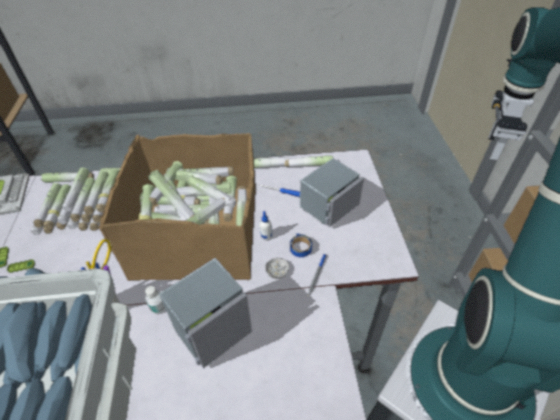

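View pics/side0.png

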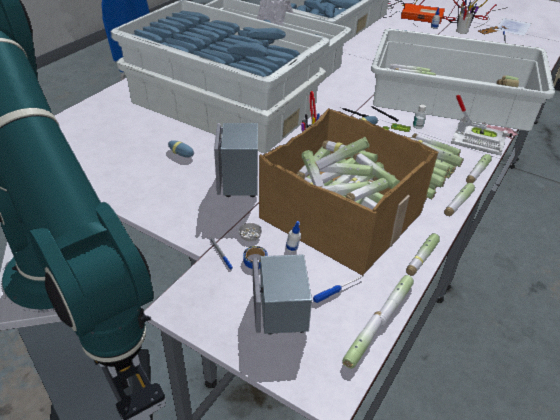

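The scene view shows the tall cupboard around (207,312) and the low one around (330,190). In the side view they are at (238,160) and (283,292). Next I'll enlarge both views of the tall one.

```bash
python3 - <<'E'
import cv2,numpy as np
a=cv2.imread('pics/scene0.png')[250:370,150:270]; b=cv2.imread('pics/side0.png')[110:210,190:290]
a=cv2.resize(a,(400,400),interpolation=cv2.INTER_CUBIC); b=cv2.resize(b,(400,400),interpolation=cv2.INTER_CUBIC)
cv2.imwrite('pics/z.png',np.hstack([a,b]))
E
```

```text
(no output)
```

View pics/z.png

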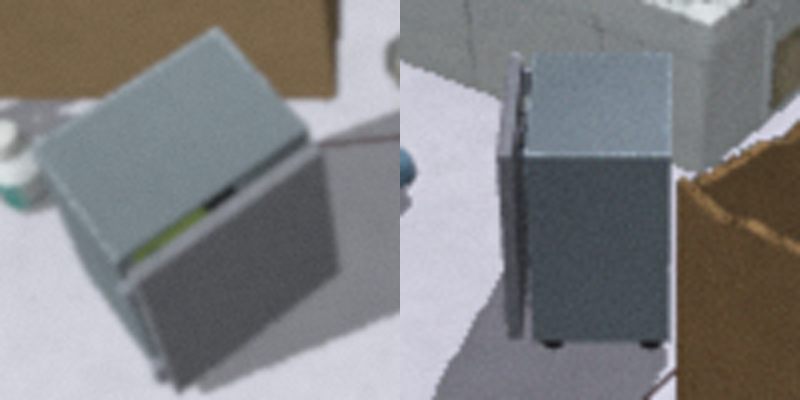

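The crops show the tall cupboard's top corners clearly: scene crop (213,28), (35,155), (122,265), (308,138), and side crop (525,155), (671,155), (671,53), (532,53). I'll cast these onto z = 0.19, and the bystanders onto the table.

```bash
python3 - <<'E'
from h import *
S=lambda u,v:(150+u/400*120-.5+.15,250+v/400*120-.35)
D=lambda u,v:(190+(u-400)/4-.4,110+v/4-.4)
for k,p in dict(BR=(213,28),BL=(35,155),FL=(122,265),FR=(308,138),doorL=(135,288),doorR=(320,150)).items(): print('scene',k,onz('scene',*S(*p),.19).round(4))
for k,p in dict(FR=(527,155),BR=(671,155),BL=(671,53),FL=(532,53),doorR=(500,157),doorL=(513,55)).items(): print('side',k,onz('side',*D(*p),.19).round(4))
for k,n,p,z in [('glue','scene',(266,236),0),('tape','scene',(301,247),.012),('dish','scene',(278,269),.01),('marker','scene',(325,257),.01),('marker','scene',(312,291),.01),('tape','side',(255,258),.012),('dish','side',(250,232),.01),('glue','side',(292,250),0),('lowtop','scene',(330,178),.13)]: print(k,n,onz(n,*p,z).round(3))
E
```

```text
scene BR [0.6011 0.2037 0.19  ]
scene BL [0.6193 0.3504 0.19  ]
scene FL [0.5153 0.3672 0.19  ]
scene FR [0.4867 0.2282 0.19  ]
scene doorL [0.4977 0.3725 0.19  ]
scene doorR [0.4743 0.23   0.19  ]
side FR [0.4926 0.2228 0.19  ]
side BR [0.5976 0.2034 0.19  ]
side BL [0.6243 0.3447 0.19  ]
side FL [0.516  0.3644 0.19  ]
side doorR [0.4726 0.2238 0.19  ]
side doorL [0.5008 0.3641 0.19  ]
glue scene [ 0.655 -0.04   0.   ]
tape scene [ 0.539 -0.065  0.012]
dish scene [0.543 0.038 0.01 ]
marker scene [ 0.463 -0.08   0.01 ]
marker scene [0.425 0.036 0.01 ]
tape side [ 0.539 -0.071  0.012]
dish side [0.544 0.039 0.01 ]
glue side [ 0.651 -0.048  0.   ]
lowtop scene [ 0.576 -0.257  0.13 ]
```

Both views agree to about 5 mm. That puts the tall cupboard's centre at about (0.557, 0.285) with yaw about -0.17, and the press point at about (0.4755, 0.251, 0.159). I'll press with the closed fingers pointing down and tool x along the cupboard's own x. First move: close the fingers, rise, turn and move in.

```bash
python3 -m crank '[[[0,0,0.11],[0.029,-0.023,-0.015],1],[[0,0,0.22],[0.057,-0.046,-0.03],1],[[0,0,0.33],[0.086,-0.069,-0.045],1],[[0,0,0.44],[0.115,-0.092,-0.06],1],[[0,0,0.55],[0.143,-0.115,-0.075],1]]'
python3 - <<'E'
from h import *
p,r=pose(); print(p.round(3)); print(r.as_matrix().round(3)); 
t=np.array([.425,.26,.28]); print(shift(t).round(3)); print('blob',onz('side',180,148,.015).round(3),'bottle',onz('scene',153,310,0).round(3))
E
```

```text
t: 0.52
eef_pos: [0.322, -0.4191, 0.2808]
orientation: [-3.129, 0.277, 0.001]
wrist_force: [0.8, 1.2, 0.3]
width: 0.064
finger_force: 0.0
[ 0.322 -0.419  0.281]
[[ 0.984 -0.176 -0.   ]
 [-0.176 -0.984  0.   ]
 [-0.    -0.    -1.   ]]
[-0.018 -0.687  0.001]
blob [0.377 0.51  0.015] bottle [ 0.726  0.343 -0.   ]
```

```bash
for i in 1 2 3; do :; done; python3 -m crank '[[[0,0,0],[0.01,-0.04,0],1],[[0,0,0],[0.02,-0.08,0],1],[[0,0,0],[0.03,-0.12,0],1],[[0,0,0],[0.03,-0.16,0],1],[[0,0,0],[0.03,-0.2,0],1]]'
python3 -m crank '[[[0,0,0],[0,-0.04,0],1],[[0,0,0],[0,-0.08,0],1],[[0,0,0],[0,-0.12,0],1],[[0,0,0],[0,-0.16,0],1],[[0,0,0],[0,-0.2,0],1]]'
python3 -m crank '[[[0,0,0],[-0.01,-0.04,0],1],[[0,0,0],[-0.02,-0.08,0],1],[[0,0,0],[-0.03,-0.12,0],1],[[0,0,0],[-0.04,-0.16,0],1],[[0,0,0],[-0.04,-0.2,0],1]]'
python3 - <<'E'
from h import *
p,r=pose(); print(p.round(3)); print(r.as_matrix().round(3)); 
t=np.array([.425,.26,.28]); print(shift(t).round(3))
E
```

```text
t: 0.93
eef_pos: [0.3852, -0.2269, 0.2802]
orientation: [3.13, -0.268, -0.001]
wrist_force: [0.8, -1.3, 0.4]
width: 0.0311
finger_force: 0.0
t: 1.35
eef_pos: [0.4188, -0.03, 0.2805]
orientation: [3.13, -0.269, 0.0]
wrist_force: [0.6, -0.7, 0.3]
width: 0.0007
finger_force: 0.0
t: 1.77
eef_pos: [0.4122, 0.1742, 0.2808]
orientation: [3.13, -0.267, 0.001]
wrist_force: [0.9, -0.1, 1.2]
width: 0.0005
finger_force: 0.0
[0.412 0.174 0.281]
[[ 0.986 -0.17   0.001]
 [-0.17  -0.986 -0.001]
 [ 0.001  0.    -1.   ]]
[-0.002 -0.087  0.001]
```

```bash
python3 -m crank '[[[0,0,0],[0,-0.035,0],1],[[0,0,0],[0,-0.07,0.02],1],[[0,0,0],[0,-0.085,0.055],1],[[0,0,0],[0,-0.085,0.09],1],[[0,0,0],[0,-0.085,0.127],1]]'
python3 - <<'E'
from h import *
p,r=pose(); print(p.round(3)); print(shift([.4755,.2512,.153]).round(4)); 
a=snap('scene','s1.png')[220:370,120:290];b=snap('side','d1.png')[90:230,160:320]
cv2.imwrite('pics/z1.png',np.hstack([cv2.resize(x,(400,360),interpolation=3) for x in(a,b)])[:,:,::-1])
E
```

```text
t: 2.18
eef_pos: [0.4279, 0.257, 0.152]
orientation: [-3.129, 0.265, 0.0]
wrist_force: [2.2, -0.6, 0.1]
width: 0.0004
finger_force: 0.0
[0.428 0.257 0.152]
[ 0.0479 -0.0023 -0.001 ]
```

View pics/z1.png

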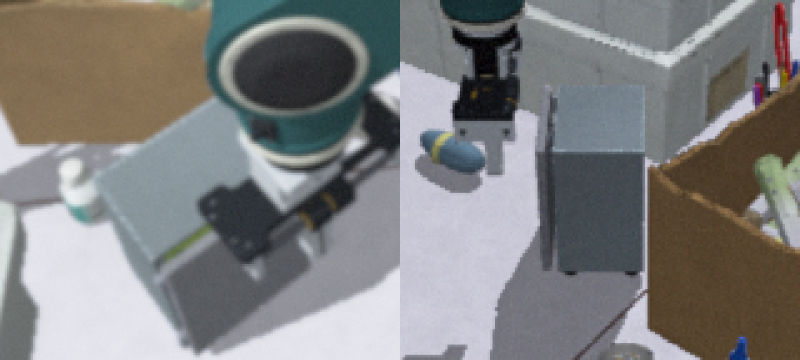

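The closed fingers are in front of the door's free-edge half at (265,270) in the left crop, with a clear gap at (495,165) in the right one. I'll go in to about 8 mm, then creep.

```bash
python3 -m crank '[[[0,0,0],[0.015,0,0],1],[[0,0,0],[0.03,0,0],1],[[0,0,0],[0.034,0,0],1],[[0,0,0],[0.036,0,0],1],[[0,0,0],[0.036,0,0],1]]'
python3 -m crank '[[[0,0,0],[0.001,0,0],1],[[0,0,0],[0.002,0,0],1],[[0,0,0],[0.003,0,0],1],[[0,0,0],[0.004,0,0],1],[[0,0,0],[0.004,0,0],1]]'
```

```text
t: 2.7
eef_pos: [0.464, 0.2497, 0.1545]
orientation: [-3.13, 0.269, -0.001]
wrist_force: [-0.2, -0.2, -0.2]
width: 0.0007
finger_force: 0.0
t: 3.12
eef_pos: [0.4676, 0.249, 0.1535]
orientation: [3.13, -0.268, -0.001]
wrist_force: [-2.4, 0.5, 1.1]
width: 0.0004
finger_force: 1.1
```

```bash
python3 -m crank '[[[0,0,0],[0.001,0,0],1],[[0,0,0],[0.002,0,0],1],[[0,0,0],[0.003,0,0],1],[[0,0,0],[0.003,0,0],1]]'
python3 -m crank '[[[0,0,0],[0.001,0,0],1],[[0,0,0],[0.0015,0,0],1],[[0,0,0],[0.0015,0,0],1]]'
```

```text
t: 3.45
eef_pos: [0.4703, 0.2484, 0.1533]
orientation: [3.13, -0.268, -0.002]
wrist_force: [-5.6, 0.3, 3.1]
width: 0.0005
finger_force: 2.6
t: 3.7
eef_pos: [0.4717, 0.2481, 0.1533]
orientation: [3.13, -0.268, -0.002]
wrist_force: [-4.8, -1.1, 4.0]
width: 0.0006
finger_force: 2.7
```

```bash
python3 -m crank '[[[0,0,0],[0.001,0,0],1],[[0,0,0],[0.0015,0,0],1],[[0,0,0],[0.0015,0,0],1]]'
```

```text
t: 3.95
eef_pos: [0.4721, 0.248, 0.1533]
orientation: [3.129, -0.267, -0.004]
wrist_force: [-12.9, -1.9, 9.9]
width: 0.0004
finger_force: 6.5
```

The force has jumped, so this is the hard stop. Withdrawing 120 mm.

```bash
python3 -m crank '[[[0,0,0],[-0.02,0,0],1],[[0,0,0],[-0.05,0,0],1],[[0,0,0],[-0.08,0,0],1],[[0,0,0],[-0.11,0,0],1],[[0,0,0],[-0.125,0,0],1]]'
python3 -m crank '[[[0,0,0],[0,0,-0.03],1],[[0,0,0],[0,0,-0.07],1],[[0,0,0],[0,0,-0.11],1],[[0,0,0],[0,0,-0.125],1],[[0,0,0],[0,0,-0.125],1]]'
python3 - <<'E'
from h import *
p,r=pose(); print(p.round(3))
a=snap('scene','s2.png')[200:390,110:300];b=snap('side','d2.png')[90:230,160:300]
cv2.imwrite('pics/z2.png',np.hstack([cv2.resize(x,(400,400),interpolation=3) for x in(a,b)])[:,:,::-1])
E
```

```text
t: 4.37
eef_pos: [0.3478, 0.2696, 0.1534]
orientation: [3.13, -0.266, 0.0]
wrist_force: [-0.8, 1.3, 0.4]
width: 0.0004
finger_force: 0.0
t: 4.78
eef_pos: [0.3521, 0.2702, 0.2822]
orientation: [-3.127, 0.269, -0.009]
wrist_force: [-0.3, 0.3, -0.1]
width: 0.0006
finger_force: 0.0
[0.352 0.27  0.282]
```

View pics/z2.png

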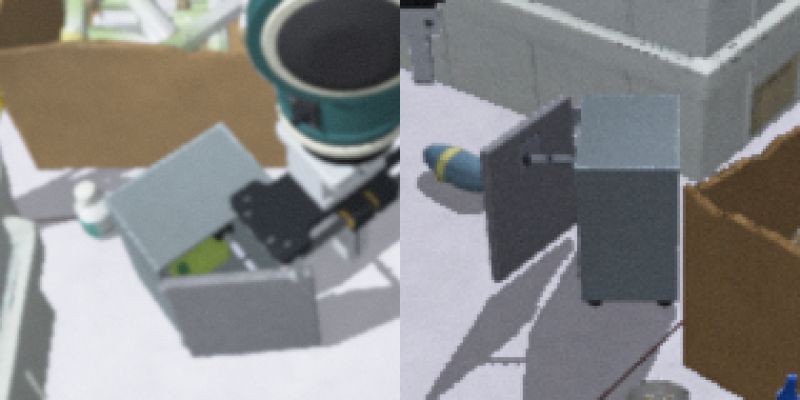

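The door is ajar: its free top corner is at (482,152) in the right crop, with the robot well clear. I'll check the angle and work out the waypoints behind the door.

```bash
python3 - <<'E'
from h import *
k=400/140; m=onz('side',160+82/k,90+152/k,.189); print('free corner',m.round(3))
X=np.array([.9856,-.169]);Y=np.array([.169,.9856]);H=np.array([.5075,.3674])
f=lambda th,r,o:H+r*(-np.cos(th)*Y-np.sin(th)*X)+o*(-np.cos(th)*X+np.sin(th)*Y)
for th in(.5,.6,.7):print(th,f(th,.146,.012).round(3),f(th,.146,0).round(3))
p,r=pose();print(p,r.as_matrix().round(3))
for th,o in((.6,-.027),(.6,-.013),(.8,-.013),(1.0,-.013),(1.2,-.013),(1.4,-.013),(1.55,-.013)):
    q=f(th,.125,o); print(th,q.round(3),shift([*q,.28]).round(3))
E
```

```text
free corner [0.4   0.269 0.189]
0.5 [0.407 0.26 ] [0.417 0.253]
0.6 [0.397 0.271] [0.406 0.263]
0.7 [0.388 0.282] [0.396 0.273]
[0.3509802  0.26909643 0.27871501] [[ 0.985 -0.171  0.001]
 [-0.171 -0.985  0.   ]
 [ 0.001 -0.001 -1.   ]]
0.6 [0.44  0.259] [ 0.089 -0.005 -0.001]
0.6 [0.43  0.269] [ 0.078 -0.013 -0.001]
0.8 [0.412 0.286] [ 0.057 -0.027 -0.001]
1.0 [0.397 0.307] [ 0.039 -0.045 -0.001]
1.2 [0.388 0.33 ] [ 0.026 -0.066 -0.001]
1.4 [0.383 0.354] [ 0.017 -0.089 -0.001]
1.55 [0.382 0.373] [ 0.013 -0.108 -0.001]
```

The measured corner matches about 0.58 rad. Going over the door and down behind it.

```bash
python3 -m crank '[[[0,0,0],[0.04,0,0],1],[[0,0,0],[0.08,0,0],1],[[0,0,0],[0.094,0,0],1],[[0,0,0],[0.094,0,0],1],[[0,0,0],[0.094,0,0],1]]'
python3 -m crank '[[[0,0,0],[0,0,0.03],1],[[0,0,0],[0,0,0.06],1],[[0,0,0],[0,0,0.08],1],[[0,0,0],[0,0,0.1],1],[[0,0,0],[0,0,0.1],1]]'
python3 - <<'E'
from h import *
p,r=pose(); print(p.round(3))
a=snap('scene','s3.png')[200:390,110:300];b=snap('side','d3.png')[90:230,160:300]
cv2.imwrite('pics/z3.png',np.hstack([cv2.resize(x,(400,400),interpolation=3) for x in(a,b)])[:,:,::-1])
E
```

```text
t: 5.3
eef_pos: [0.4429, 0.253, 0.2769]
orientation: [3.13, -0.269, -0.005]
wrist_force: [0.1, 0.8, -1.2]
width: 0.0007
finger_force: 0.0
t: 5.72
eef_pos: [0.4404, 0.2526, 0.1751]
orientation: [3.128, -0.266, -0.007]
wrist_force: [-0.8, 0.3, -0.4]
width: 0.0006
finger_force: 0.0
[0.44  0.253 0.175]
```

View pics/z3.png

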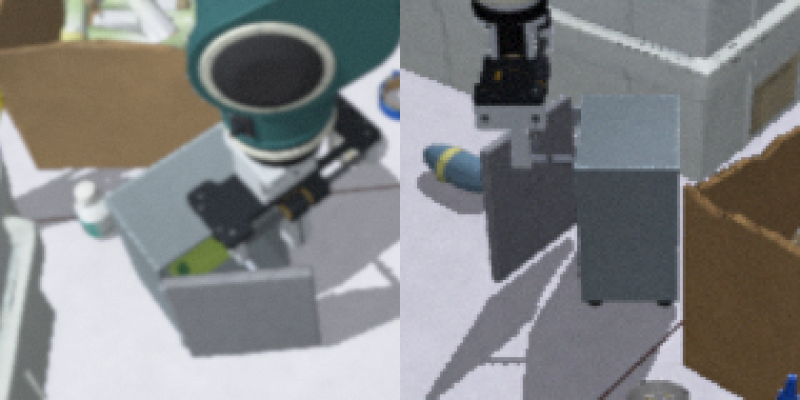

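The fingertips are behind the free edge, at (275,250) in the left crop and (520,155) in the right, clear of the rod. Now down a little more, then sweep along the arc.

```bash
python3 -m crank '[[[0,0,0],[0,0,0.022],1],[[0,0,0],[-0.006,-0.007,0.022],1],[[0,0,0],[-0.013,-0.014,0.022],1],[[0,0,0],[-0.02,-0.018,0.022],1],[[0,0,0],[-0.027,-0.023,0.022],1]]'
python3 -m crank '[[[0,0,0],[-0.007,-0.005,0],1],[[0,0,0],[-0.013,-0.011,0],1],[[0,0,0],[-0.019,-0.017,0],1],[[0,0,0],[-0.025,-0.023,0],1],[[0,0,0],[-0.03,-0.03,0],1]]'
python3 -m crank '[[[0,0,0],[-0.004,-0.007,0],1],[[0,0,0],[-0.008,-0.014,0],1],[[0,0,0],[-0.011,-0.021,0],1],[[0,0,0],[-0.014,-0.028,0],1],[[0,0,0],[-0.017,-0.035,0],1]]'
python3 -m crank '[[[0,0,0],[-0.001,-0.005,0],1],[[0,0,0],[-0.002,-0.01,0],1],[[0,0,0],[-0.003,-0.014,0],1],[[0,0,0],[-0.004,-0.017,0],1],[[0,0,0],[-0.004,-0.018,0],1]]'
```

```text
t: 6.23
eef_pos: [0.4199, 0.2818, 0.1578]
orientation: [-3.129, 0.267, -0.002]
wrist_force: [1.1, 0.0, -0.1]
width: 0.0005
finger_force: 0.6
t: 6.65
eef_pos: [0.3954, 0.3158, 0.1566]
orientation: [3.13, -0.268, -0.0]
wrist_force: [1.5, 0.1, 0.0]
width: 0.0004
finger_force: 0.6
t: 7.07
eef_pos: [0.385, 0.3532, 0.1564]
orientation: [3.13, -0.269, -0.0]
wrist_force: [-0.2, -0.8, 0.6]
width: 0.0003
finger_force: 0.5
t: 7.48
eef_pos: [0.3841, 0.3715, 0.1565]
orientation: [-3.13, 0.268, 0.0]
wrist_force: [-0.1, -0.4, -0.2]
width: 0.0004
finger_force: 0.1
```

Back off from the door (tool +y), rise, and look.

```bash
python3 -m crank '[[[0,0,0],[0,0.015,0],1],[[0,0,0],[0,0.03,0],1],[[0,0,0],[0,0.04,-0.03],1],[[0,0,0],[0,0.05,-0.07],1],[[0,0,0],[0,0.05,-0.11],1]]'
python3 -m crank '[[[0,0,0],[0,0.035,0],1],[[0,0,0],[0,0.07,0],1],[[0,0,0],[0,0.105,0],1],[[0,0,0],[0,0.12,0],1],[[0,0,0],[0,0.12,0],1]]'
python3 - <<'E'
from h import *
p,r=pose(); print(p.round(3))
snap('scene','s4.png');snap('side','d4.png')
cv2.imwrite('pics/z4.png',np.hstack([cv2.resize(cv2.imread('pics/'+x),(400,300)) for x in('s4.png','d4.png')]))
E
```

```text
t: 7.9
eef_pos: [0.3751, 0.3198, 0.2674]
orientation: [3.129, -0.27, -0.003]
wrist_force: [1.2, 0.0, 0.4]
width: 0.0005
finger_force: 0.0
t: 8.32
eef_pos: [0.3552, 0.2002, 0.2667]
orientation: [3.129, -0.275, 0.002]
wrist_force: [0.5, 0.4, 0.7]
width: 0.0003
finger_force: 0.0
[0.355 0.2   0.267]
```

View pics/z4.png

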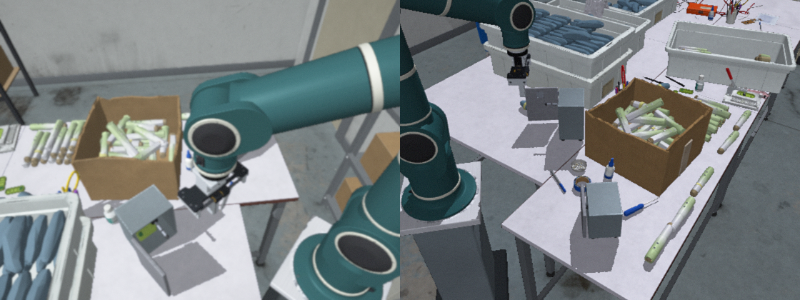

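The tall door stands at about a right angle (scene (150,260), side (540,105)). The low cupboard is shut, the bystanders haven't moved and the arm is clear. Settling briefly, then handing in.

```bash
python3 -m crank '[[[0,0,0],[0,0,0],1],[[0,0,0],[0,0,0],1],[[0,0,0],[0,0,0],1],[[0,0,0],[0,0,0],1],[[0,0,0],[0,0,0],1]]'
python3 - <<'E'
from h import *
a=cv2.imread('pics/d4.png').astype(int); b=arm.camera('side')[:,:,::-1].astype(int)
print('moved px near door', (abs(a-b)[100:220,170:270].max(2)>40).sum(), onz('side',175,123,.189).round(3))
print(arm.job_done())
E
```

```text
t: 8.83
eef_pos: [0.3553, 0.2037, 0.2663]
orientation: [-3.13, 0.268, 0.001]
wrist_force: [-0.2, 0.7, 0.2]
width: 0.0005
finger_force: 0.0
moved px near door 0 [0.368 0.392 0.189]
the job is handed in; nothing more can be done
None
```

The taller cupboard's door was pressed, sprang ajar and was pushed open to about 90°; the lower cupboard is still shut, the bystanders look unmoved, and the job was handed in at about 9 s (no verdict was returned).

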